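# Shut and lock the water filter's cover

## Task

The blue cover of the countertop water filter has been left open. Swing it shut gently, then push its sprung orange knob in until you feel it meet the stop and, keeping it in, turn it clockwise about a quarter turn so that it locks and stays locked when you let go. Do not force the knob, and leave the things round the filter alone.

Things in the scene. Friction and masses are not known exactly. Their poses are not given: they have to be found in the camera images.
- filter_case: White open-topped case of a countertop water filter, 210 (x) x 200 (y) x 90 mm high, fixed to the worktop. Origin at the centre of its underside; z up; -x is its front (display strip), +x its back with two hose unions. The cover is hinged along its back.
- cover_hinge (a point): Middle of the cover's hinge line, 85 mm behind the case's origin and 90 mm above it. It turns with the cover: its y axis is the hinge line, its -x axis points along the cover's underside to the free front edge, its z axis is the cover's outward normal.
- cover_edge (a point): Point on the cover's outer (top) face, at three grey ribs near its free edge, half-way across, 155 mm from the hinge line and 10 mm out from the underside: a good place to push. The cover is a blue plate 176 x 186 x 10 mm reaching 171 mm from the hinge line; the knob's axis stands 100 mm from the hinge line, half-way across.
- cover (a joint): Opening angle of the cover in rad: 0 shut (level, resting on the case), about 0.5 to 0.9 at the start. The hinge has friction: it stays where it is left, and 1 to 3 N at the edge closes it.
- knob_grip (a point): On the knob's axis, in its orange wing: a bar 40 mm long (point x), 14 mm thick (point y: pinch it so), from 16 mm below to 12 mm above this point. Knob out and cover shut, it stands 42 mm above the cover's top face, so 26 mm are free under the wing (round 18 mm neck there) to sink into. Unlocked, the wing points from hinge to free edge; it turns with the knob.
- plunger (a joint): How far the knob is pushed in (m): 0 out. Its spring gives 4 N at 0 and 0.15 N more per mm. A cross pin in a slot blocks turning until it is in far enough; 1.6 mm deeper is a firm stop. The depth differs between units and cannot be seen: the stop lies 6 to 19 mm in. Once locked the knob is back out by about 2.5 mm from where it could turn.
- stud (a joint): Turn of the knob (rad), clockwise from above positive: 0 unlocked (start). A light spring (0.03 N m/rad) turns it back. Turned 1.35 to 1.6 while pushed in and let go there, it springs up into a notch and stays locked at about 1.2 to 1.6; stop near 1.65. Over 14 N on its inner pin, from pressing on the stop or twisting against the slot, is damage; 3 to 7 N over the spring is ample.
- lemon_a: Yellow lemon, 71x53x51 mm, on the chopping board right of the filter; a loose bystander, leave it alone.
- lime: Green lime, 48x44x45 mm, on the chopping board right of the filter; a loose bystander, leave it alone.
- kitchen_timer: White round kitchen timer, 64x64x58 mm, on the right, behind the spice tray; a loose bystander, leave it alone.
- garlic: Garlic bulb, 56 mm, left of the filter; a loose bystander, leave it alone.
- peeler: Peeler with a black handle, 170x25x18 mm, left of the filter; a loose bystander, leave it alone.

How it is judged (in metres and radians):
On the way, in this order (a step that is already met when the one before it is completed fails the run):
1. the cover is shut, the knob not yet turned (value of joint cover below 0.04 rad and value of joint stud below 0.35 rad), for 0.2 s.
2. with the cover shut, the knob has been pushed in and turned about a quarter turn (value of joint cover below 0.04 rad and value of joint stud above 1.15 rad and value of joint plunger above 0.0012 m), for 0.1 s.
At the end, for the whole second after the job is handed in: The cover is shut (within 0.04 rad), the knob stays turned clockwise by more than 1.1 rad with its pin caught in the notch (still drawn in by more than 0.8 mm), at rest and let go (value of joint cover below 0.04 rad and value of joint stud above 1.1 rad and value of joint plunger above 0.0008 m and velocity of joint stud between -0.1 and 0.1 rad/s); the robot touches nothing.
It fails at once if the knob's inner pin is forced: more than 14 N on it, from pressing on the stop or twisting against the slot (contact force between stud_pin and anything else above 14 N).
It fails at once if the cover is slammed (faster than 2.5 rad/s) (velocity of joint cover below -2.5 rad/s).
It fails at once if a loose thing beside the filter is moved by more than 30 mm (distance of any of lemon_a, lime, kitchen_timer, garlic, peeler from where it was at the start of the episode above 0.03 m).
It also fails if it takes over 58 s, if anything falls off the work surface, if the arm or the gripper's body presses on something with over 40 N, if the wrist force passes 120 N, or if a joint passes its speed limit or range.

## Robot

A 6-joint arm with a two-finger parallel gripper is mounted at the origin on a cart in front of the work surface, level with it; the furniture and walls round the work are solid. World frame = base frame: x ahead of the robot, y to its left, z up, the work surface at z = 0. Lengths are in m, angles in degrees, forces in N, time in s.
With the tool pointing down it reaches from about 0.4 to 0.825 m from the base axis. Payload 7 kg.
Tool frame: the origin (TCP) lies on the front face of the gripper's body, between the roots of the fingers; the fingertips stand 66 mm ahead of it and the grasp point (between the pads) lies 47 mm ahead of it; z points along the fingers, y is the line along which they close (so a half turn about z gives the same grasp; the last joint's range is limited). The gripper opens to 88 mm and grips with 3 to 60 N. Pads are 19 mm wide; open, the fingers measure 130 mm over their backs; the gripper's body (78 mm by 193 mm) begins 47 mm behind the grasp point.
Start: joints at [88.7, 20.546, 0.682, 0, -70.136, -16.507], TCP at [0.206, 0.643, 0.292] pointing down, gripper open.
Joint ranges: [-176.03, 176.03], [-82.01, 121.73], [-58.28, 71.71], [-173.87, 95.51], [-174.79, -0.11], [-173.66, 173.66]. Speed limits (degrees/s): [136.94, 136.94, 172.46, 180, 180, 180].

## Interface

Orientations are given as [roll, pitch, yaw] about the fixed x, y, z axes, in that order (R = Rz(yaw) Ry(pitch) Rx(roll)).
In Python, from plant import ctrl gives the robot as it stands.
- The arm moves only by the tool send_rows, never from a script. Its argument "deltas" is a list of rows, each a list of 2 entries, a list of its own where there are three numbers: the shift along the tool's x, y, z each as a share of 800 mm, from -1 to 1, then the turn about the tool's z as a share of 90 degrees, from -1 to 1. A call has exactly 5 rows; each row is the pose to reach, as a shift and turn from the pose commanded when the call began, along the tool's axes at that moment; what a row does not reach only later rows make up. A row lasts 1/12 s, in which the tool goes at most 41.7 mm and 7.16 degrees, less where a joint would pass 70% of its speed; a pose out of reach is approached as far as the arm can. A call with a number of a shift or a turn outside -1 to 1 is refused whole. A call with a gripper value outside its range is refused whole. "gripper" is the opening, from 0 (shut) to 1 (fully open), set as the call begins (left out, the last holds). The fingers move at their own pace and stop on an object; the grip force is fixed at half the most. Time passes only in rows, so rows that repeat a pose let the fingers close, or fill a call up. It gives the time, the measured TCP pose, the force, the opening and the grip force at its end, in the units of the state.
- ctrl.get_obs(): the state, without advancing time (a new reading comes with each control period).
- ctrl.snapshot(name): name is "scene" or "top" or "wrist"; returns a dict with "color" (480x640x3 uint8, red, green, blue), "vertical_fov" (degrees; the focal length in pixels is half the picture's height over the tangent of half this angle, whatever the lens; pixels are square), "cx", "cy" (the principal point, pixels), "rvec" (rotation vector, rad) and "tvec" (3), from world to camera coordinates, as OpenCV has them. Camera axes: x right, y down, z forward; pixel columns grow to the right and rows downward; lengths in m; the calibration is good to about 2 mm. A picture is of the moment at which its call begins. There is no depth.
- ctrl.close_job(): hands the job in; it is judged then, once.
Trained networks look in a picture, given as the dict that the camera call returned (one of the last four; its "shot" number tells which), for a name from the list of things; names that differ only in an ending like _2 or _b are one class to them, and where a whole thing is asked for, a point or a joint stands for the part that bears it (a point fixed in the world has none). Each returns a list of dicts, best first, with "conf" (0 to 1); they miss things now and then, are a little off and sometimes report something else, mostly with a low value. They report only what shows in the picture. A call takes as long as a camera call.
- ctrl.boxes_of(picture, thing): "xy" ([column, row] as shares, 0 to 1, of the picture: columns of its width, rows of its height, amid what is visible of it).
- ctrl.cut_out(picture, thing): "pixels" (480x640 bool, what is visible of it) and "xy" ([column, row] as shares, 0 to 1, of the picture: columns of its width, rows of its height, amid what is visible of it).
The state is a dict: "clock": time; "joint_pos": joint angles; "qvel": joint speeds; "tau": joint torques, N m; "tool_pos": TCP position; "orientation": TCP orientation; "force": force on the tool from outside, world axes, zero at the start; "moment": the same for the moment, N m; "opening": finger opening in m; "gripper_force": force on a finger pad.
Only numpy, scipy, OpenCV 4.12 (cv2) and the standard library are available. Lean on these libraries where they do the work, as an engineer would, in place of code of your own. Each camera call takes 0.05 s, during which the arm holds its last target. There are 200 camera calls.

## Working session

There is one attempt and no reset: what is moved stays moved. The work goes in short steps, Python scripts to look and compute and a tool call to move; the robot and the scene stay as the last step left them, time stands still between calls to the robot, and variables do not carry over. Pictures are saved under pics/ and viewed, at most 10 in all, crops included, and the job is handed in when it is done.

Besides the shell and the picture viewer there is one more tool, called by a JSON object that holds its "fn" and its "kwargs". send_rows: Moves the arm, as the interface text tells. Shift numbers are shares of 800 mm and turn numbers shares of 90 degrees, none past 1 either way. Its arguments: {"type":"object","properties":{"deltas":{"type":"array","items":{"type":"array"}},"gripper":{"type":"number"}},"required":["deltas"]}

```bash
ls; mkdir -p pics
cat > h.py <<'E'
import numpy as np, cv2
from plant import ctrl
def K(p):
    f=240/np.tan(np.radians(p["vertical_fov"])/2)
    return np.array([[f,0,p["cx"]],[0,f,p["cy"]],[0,0,1.]])
def proj(p,X):
    return cv2.projectPoints(np.asarray(X,float).reshape(-1,1,3),np.array(p["rvec"],float),np.array(p["tvec"],float),K(p),None)[0].reshape(-1,2)
def ray(p,uv):
    R=cv2.Rodrigues(np.array(p["rvec"],float))[0]
    d=R.T@np.linalg.solve(K(p),np.array([uv[0],uv[1],1.])); c=-R.T@np.array(p["tvec"],float).reshape(3)
    return c,d/np.linalg.norm(d)
def atz(p,uv,z):
    c,d=ray(p,uv); return c+d*(z-c[2])/d[2]
E
python3 - <<'E'
from h import *
o=ctrl.get_obs();print(o)
ims=[]
for n in("scene","top"):
    p=ctrl.snapshot(n);cv2.imwrite(f"pics/{n}0.png",p["color"][...,::-1])
    print(n,p["vertical_fov"],ray(p,(320,240)))
    for t in("filter_case","cover_edge","knob_grip","cover_hinge"):
        print(t,[(round(float(b["conf"]),2),np.array(b["xy"])*[640,480]) for b in ctrl.boxes_of(p,t)[:2]])
E
```

```text
pics
{'clock': 0.0, 'joint_pos': array([ 8.87003624e+01,  2.05908725e+01,  6.36002139e-01, -1.99832202e-02,
       -7.01355300e+01, -1.65067436e+01]), 'qvel': array([ 0.04118035, -0.05635389,  0.0555474 ,  0.04959036,  0.01216111,
       -0.00827988]), 'tau': array([-4.82042105e-04, -5.82721674e+01,  2.93047446e+01,  6.99722752e+00,
        6.70033711e-03, -1.58403782e-04]), 'tool_pos': array([0.20631892, 0.6423144 , 0.2912463 ]), 'orientation': array([ 1.79907987e+02, -7.67627487e-03, -1.78131800e+01]), 'force': array([-0.46509865, -0.08279942,  0.70037167]), 'moment': array([-0.03309058, -0.01214894,  0.04909892]), 'gripper_force': 0.0, 'opening': 0.08764834162753031}
scene 46.82636190154846 (array([-0.23511174, -0.58096592,  0.99987572]), array([ 0.59507675,  0.42390666, -0.68277874]))
filter_case [(0.97, array([269.824, 219.12 ])), (0.64, array([372.928, 327.6  ]))]
cover_edge [(0.67, array([270.528, 180.288]))]
knob_grip [(0.52, array([268.608, 162.576]))]
cover_hinge [(0.87, array([273.92 , 177.888])), (0.33, array([268.48 , 219.504]))]
top 44.86772849198437 (array([0.39396727, 0.00720715, 1.67016492]), array([ 0.10466657,  0.0035937 , -0.99450088]))
filter_case [(0.97, array([270.208, 238.32 ]))]
cover_edge [(0.65, array([260.992, 223.68 ])), (0.53, array([261.824, 214.608]))]
knob_grip [(0.69, array([259.968, 218.976])), (0.41, array([259.712, 210.   ]))]
cover_hinge [(0.67, array([260.224, 220.512])), (0.5, array([462.528, 241.824]))]
```

View pics/scene0.png

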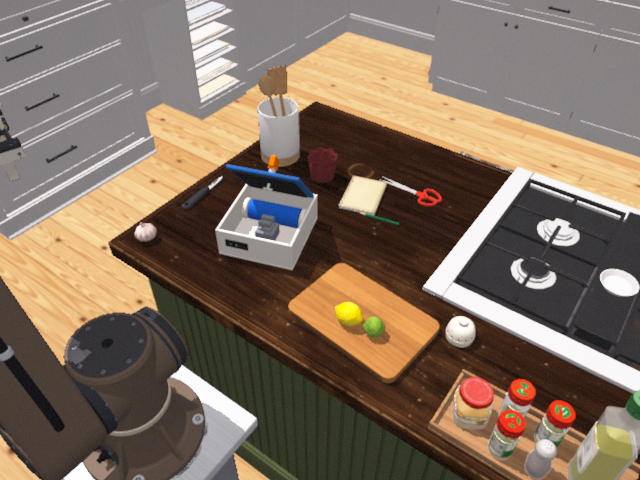

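View pics/top0.png

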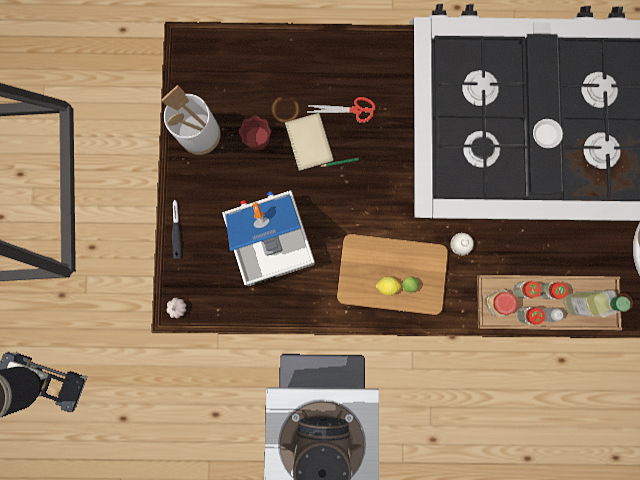

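The filter is at about (270,238) in the top view and (268,215) in the scene view. Its cover is open with the hinge at the back, and the orange knob stands at (260,212) in top. I'll zoom in to get the corners.

Run:
```python
import cv2,numpy as np
a=cv2.imread("pics/scene0.png")[145:270,210:325];b=cv2.imread("pics/top0.png")[180:292,215:320]
a=cv2.resize(a[:112,:105+0] if 0 else a,None,fx=3.4,fy=3.4,interpolation=2);b=cv2.resize(b,None,fx=3.8,fy=3.8,interpolation=2)
print(a.shape,b.shape)
c=np.zeros((430,791,3),np.uint8);c[:a.shape[0],:a.shape[1]]=a;c[:b.shape[0],391:391+b.shape[1]]=b
cv2.imwrite("pics/z.png",c)
```

```text
(425, 391, 3) (426, 399, 3)
```

View pics/z.png

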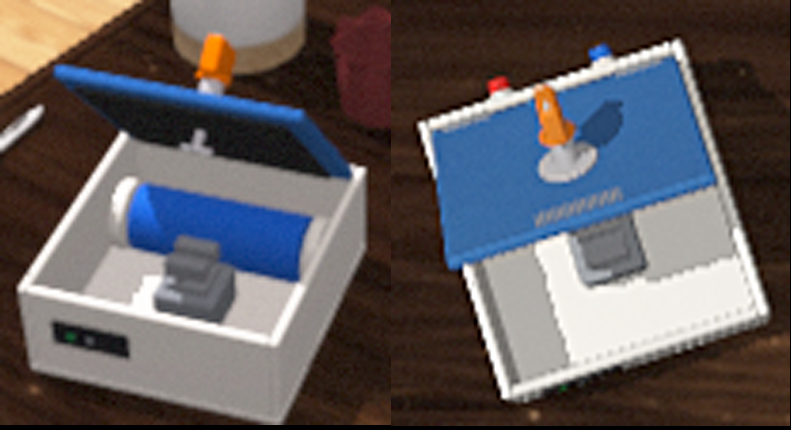

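```bash
cat > fit.py <<'E'
from h import *
from scipy.optimize import least_squares
def model(q,X,cov):
    x,y,a,th=q; X=np.array(X,float)
    if cov: # X in hinge frame
        c,s=np.cos(th),np.sin(th)
        # opening: -x axis rises with th
        X=np.array([c*X[0]+s*X[2]+.085, X[1], -s*X[0]+c*X[2]+.09])
    ca,sa=np.cos(a),np.sin(a)
    return np.array([x+ca*X[0]-sa*X[1],y+sa*X[0]+ca*X[1],X[2]])
E
python3 - <<'E'
from fit import *
T=lambda u,v:((u-391)/3.8+215,v/3.8+180)
S=lambda u,v:(u/3.4+210,v/3.4+145)
pt={};pt=[ctrl.snapshot("top"),ctrl.snapshot("scene")]
D=[(0,T(418,122),(.105,.1,.09),0),(0,T(681,40),(.105,-.1,.09),0),(0,T(766,305),(-.105,-.1,.09),0),(0,T(503,385),(-.105,.1,.09),0),
(0,T(450,268),(-.171,.093,0),1),(0,T(716,187),(-.171,-.093,0),1),
(1,S(21,292),(-.105,.1,.09),0),(1,S(279,346),(-.105,-.1,.09),0),(1,S(366,172),(.105,-.1,.09),0),(1,S(32,370),(-.105,.1,0),0),(1,S(283,424),(-.105,-.1,0),0),
(1,S(57,67),(-.171,.093,.01),1),(1,S(303,111),(-.171,-.093,.01),1),(1,S(62,80),(-.171,.093,0),1),(1,S(298,122),(-.171,-.093,0),1)]
f=lambda q:np.concatenate([proj(pt[i],model(q,X,c))[0]-uv for i,uv,X,c in D])
r=least_squares(f,[.62,.12,.25,.7],loss="soft_l1",x_scale=[.01,.01,.05,.05])
q=r.x;print(q,np.degrees(q[2:]));print(f(q).reshape(-1,2).round(1).tolist())
np.save("q.npy",q)
print("edge",model(q,(-.155,0,.01),1),"knob open",model(q,(-.1,0,.052),1))
q0=q.copy();q0[3]=0;print("shut edge",model(q0,(-.155,0,.01),1),"knob shut",model(q0,(-.1,0,.052),1))
for i in(0,1):
  print(proj(pt[i],model(q,(-.1,0,.052),1)),proj(pt[i],model(q,(-.1,0,.064),1)))
E
```

```text
[0.57040462 0.15514579 0.32539735 0.86391589] [18.64389474 49.49873422]
[[-0.3, -1.4], [-0.1, -1.9], [1.0, 0.6], [-0.1, 2.3], [0.4, 0.6], [1.2, -0.8], [-1.1, -2.3], [-0.2, -1.3], [0.4, -2.4], [-0.0, 0.9], [-0.3, 2.0], [-0.6, -0.9], [0.5, 0.2], [-3.1, -0.7], [1.0, 1.1]]
edge [0.56276461 0.15256813 0.21435535] knob open [0.62687124 0.17419708 0.19981133]
shut edge [0.50407795 0.13276782 0.1       ] knob shut [0.55619176 0.15035051 0.142     ]
[[257.12672331 208.84196159]] [[255.72319645 204.98403942]]
[[274.49219437 161.79989284]] [[275.62340772 157.19470431]]
```

```bash
cat > go.py <<'E'
import sys
from fit import *
from scipy.spatial.transform import Rotation as R
# args: groups of case-frame-relative tip targets given as world x,y,z(TCP)
def shares(pts,yaw):
    o=ctrl.get_obs(); M=R.from_euler("xyz",o["orientation"],degrees=True).as_matrix()
    print("t",round(o["clock"],2),"tcp",o["tool_pos"].round(4),"rpy",o["orientation"].round(2),"F",o["force"].round(1),"op",round(o["opening"],4))
    for p in pts: print("row",(M.T@(np.array(p)-o["tool_pos"])/.8).round(4),"turn",round((o["orientation"][2]-yaw)/90,4))
E
echo
```

```text
(no output)
```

{"fn": "send_rows", "kwargs": {"deltas": [[[0,0,-0.05],-0.08],[[0.02,0.015,-0.09],-0.16],[[0.06,0.045,-0.1],-0.24],[[0.1,0.075,-0.1],-0.32],[[0.14,0.105,-0.1],-0.4]], "gripper": 0}}

```text
clock: 1.02
tool_pos: [0.2878, 0.5275, 0.3732]
orientation: [-179.9, -0.1, 18.4]
force: [0.7, 0.0, 0.7]
opening: 0.0598
gripper_force: 0.0
```

Run:
```python
from go import *
shares([(.563,.153,.365)],18.64)
```

```text
t 1.02 tcp [0.2878 0.5275 0.3732] rpy [-1.799e+02 -6.000e-02  1.842e+01] F [0.7 0.  0.7] op 0.0598
row [0.1785 0.5528 0.0094] turn -0.0024
```

{"fn": "send_rows", "kwargs": {"deltas": [[[0.015,0.045,0],-0.003],[[0.03,0.09,0],-0.003],[[0.045,0.138,0],-0.003],[[0.06,0.184,0],-0.003],[[0.075,0.23,0],-0.003]]}}

```text
clock: 1.43
tool_pos: [0.402, 0.3702, 0.3726]
orientation: [-180.0, -0.0, 18.3]
force: [0.0, 0.0, 0.8]
opening: 0.0263
gripper_force: 0.0
```

{"fn": "send_rows", "kwargs": {"deltas": [[[0.015,0.047,0],0],[[0.03,0.094,0],0],[[0.045,0.14,0],0],[[0.06,0.187,0],0],[[0.075,0.233,0],0]]}}

```text
clock: 1.85
tool_pos: [0.5175, 0.2119, 0.3726]
orientation: [-180.0, -0.0, 18.3]
force: [-0.1, 0.6, -0.5]
opening: 0.0003
gripper_force: 0.0
```

Run:
```python
from go import *
q=np.load("q.npy")
shares([(.563,.153,.365)],18.64)
p=ctrl.snapshot("wrist");cv2.imwrite("pics/w0.png",p["color"][...,::-1]);print(p["vertical_fov"])
print(proj(p,[model(q,X,1) for X in[(-.171,.093,.01),(-.171,-.093,.01),(-.155,0,.01),(-.1,0,.064)]]))
print(proj(p,[model(q,X,0) for X in[(-.105,.1,.09),(-.105,-.1,.09)]]))
```

```text
t 1.85 tcp [0.5175 0.2119 0.3726] rpy [-1.7998e+02 -5.0000e-02  1.8290e+01] F [-0.1  0.6 -0.5] op 0.0003
row [0.0309 0.0878 0.0096] turn -0.0039
65.3422415902522
[[285.2446615  224.66251879]
 [571.26038194 222.72673702]
 [424.07693744 204.88906828]
 [428.58976956  84.80494848]]
[[292.10842347 277.47021778]
 [480.69965452 276.21850669]]
```

View pics/w0.png

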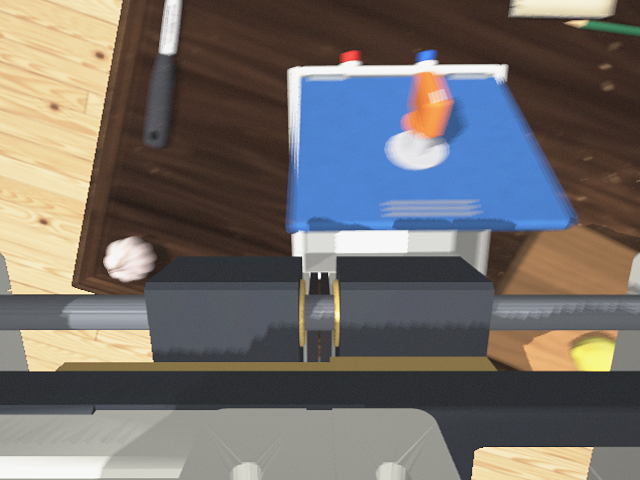

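The view shows the cover's free edge at row ~222, columns 287–573, the ribs at (430,208) and the knob at (430,100). The model predicts these to within a few pixels, so next I go above the ribs.

{"fn": "send_rows", "kwargs": {"deltas": [[[0.01,0.04,0.01],-0.004],[[0.025,0.07,0.01],-0.004],[[0.03,0.087,0.02],-0.004],[[0.03,0.087,0.05],-0.004],[[0.03,0.087,0.06],-0.004]]}}

```text
clock: 2.32
tool_pos: [0.5608, 0.154, 0.3214]
orientation: [-180.0, 0.2, 18.5]
force: [-0.7, -0.1, -1.9]
opening: 0.0005
gripper_force: 0.0
```

Run:
```python
from go import *
q=np.load("q.npy")
P=[]
for th in np.linspace(.9,0,11):
    a=q.copy();a[3]=th;P.append(model(a,(-.155,0,.01),1)+[0,0,.066])
shares(P,18.64)
```

```text
t 2.32 tcp [0.5608 0.154  0.3214] rpy [-179.99    0.18   18.5 ] F [-0.7 -0.1 -1.9] op 0.0005
row [0.0075 0.0025 0.0472] turn -0.0016
row [-0.0063  0.0025  0.0578] turn -0.0016
row [-0.0192  0.0026  0.0697] turn -0.0016
row [-0.0309  0.0026  0.0826] turn -0.0016
row [-0.0414  0.0026  0.0966] turn -0.0016
row [-0.0506  0.0027  0.1114] turn -0.0016
row [-0.0585  0.0027  0.127 ] turn -0.0016
row [-0.0649  0.0027  0.1433] turn -0.0016
row [-0.0699  0.0027  0.16  ] turn -0.0016
row [-0.0733  0.0028  0.1771] turn -0.0016
row [-0.0751  0.0028  0.1945] turn -0.0016
```

{"fn": "send_rows", "kwargs": {"deltas": [[[0.014,0.002,0.025],0],[[0.014,0.002,0.042],0],[[0.004,0.002,0.058],0],[[-0.009,0.002,0.07],0],[[-0.021,0.002,0.083],0]]}}

```text
clock: 2.73
tool_pos: [0.5457, 0.1488, 0.2575]
orientation: [180.0, -0.0, 18.7]
force: [1.1, -0.6, 1.0]
opening: 0.0006
gripper_force: 0.5
```

Run:
```python
from go import *
q=np.load("q.npy")
P=[]
for th in np.linspace(.54,0,7):
    a=q.copy();a[3]=th;P.append(model(a,(-.147,0,.01),1)+[0,0,.066])
shares(P,18.64)
```

```text
t 2.73 tcp [0.5457 0.1488 0.2575] rpy [ 1.7998e+02 -2.0000e-02  1.8680e+01] F [ 1.1 -0.6  1. ] op 0.0006
row [-0.0131  0.0023  0.0216] turn 0.0004
row [-0.022   0.0023  0.0356] turn 0.0004
row [-0.0295  0.0023  0.0504] turn 0.0004
row [-0.0357  0.0023  0.0658] turn 0.0004
row [-0.0405  0.0023  0.0816] turn 0.0004
row [-0.0439  0.0023  0.0979] turn 0.0004
row [-0.0457  0.0023  0.1143] turn 0.0004
```

{"fn": "send_rows", "kwargs": {"deltas": [[[-0.011,0.001,0.015],0],[[-0.02,0.001,0.03],0],[[-0.027,0.001,0.045],0],[[-0.033,0.001,0.058],0],[[-0.038,0.001,0.072],0]]}}

```text
clock: 3.15
tool_pos: [0.517, 0.1383, 0.2003]
orientation: [-180.0, -0.0, 18.7]
force: [0.5, -0.2, 0.6]
opening: 0.0002
gripper_force: 0.3
```

{"fn": "send_rows", "kwargs": {"deltas": [[[-0.003,0,0.01],0],[[-0.005,0,0.02],0],[[-0.007,0,0.03],0],[[-0.008,0,0.038],0],[[-0.008,0,0.041],0]]}}

```text
clock: 3.57
tool_pos: [0.5109, 0.1357, 0.1664]
orientation: [180.0, 0.1, 18.6]
force: [-0.1, -1.0, 0.8]
opening: 0.0008
gripper_force: 0.2
```

Run:
```python
from go import *
q=np.load("q.npy")
q[3]=0
shares([model(q,(-.147,0,.01),1)+[0,0,.066]],18.64)
```

```text
t 3.57 tcp [0.5109 0.1357 0.1664] rpy [1.7999e+02 7.0000e-02 1.8640e+01] F [-0.1 -1.   0.8] op 0.0008
row [0.0007 0.0008 0.0004] turn -0.0
```

{"fn": "send_rows", "kwargs": {"deltas": [[[0,0,0.001],0],[[0,0,0.002],0],[[0,0,0.003],0],[[0,0,0.003],0],[[0,0,0.003],0]]}}

```text
clock: 3.98
tool_pos: [0.5113, 0.1358, 0.1658]
orientation: [180.0, -0.0, 18.6]
force: [-3.7, -0.5, 6.0]
opening: 0.0001
gripper_force: 3.2
```

Run:
```python
from go import *
q=np.load("q.npy");q[3]=0
shares([model(q,(-.147,0,.01),1)+[0,0,.066]],18.64)
p=ctrl.snapshot("wrist");cv2.imwrite("pics/w1.png",p["color"][...,::-1])
print(proj(p,[model(q,X,1) for X in[(-.171,.093,.01),(-.171,-.093,.01),(0,.093,.01),(0,-.093,.01),(-.12,0,.064),(-.08,0,.064)]]))
```

```text
t 3.98 tcp [0.5113 0.1358 0.1658] rpy [ 1.800e+02 -1.000e-02  1.864e+01] F [-3.7 -0.5  6. ] op 0.0001
row [ 0.0002  0.0006 -0.0002] turn -0.0
[[121.85120304 338.98177794]
 [520.08981228 338.53263854]
 [ 59.58580822 -96.07350862]
 [582.99250236 -96.08903209]
 [322.46093718 274.95437373]
 [322.71818335 133.70535672]]
```

View pics/w1.png

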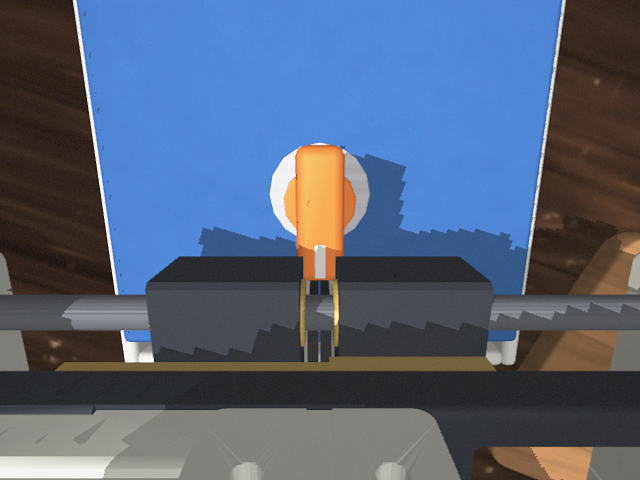

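The cover is shut: it resists with 6 N at tip height 0.0998, and its outline matches the shut model. The wing is at columns 297–343, pointing to the free edge. Next I rise, open the fingers and go over the knob.

{"fn": "send_rows", "kwargs": {"deltas": [[[0,0,-0.03],0],[[0,0,-0.07],0],[[0,0,-0.106],0],[[0.03,0,-0.106],0],[[0.057,0,-0.106],0]], "gripper": 0}}

```text
clock: 4.45
tool_pos: [0.556, 0.151, 0.2534]
orientation: [-179.9, -0.4, 18.7]
force: [0.4, 0.7, -1.1]
opening: 0.0008
gripper_force: 0.0
```

{"fn": "send_rows", "kwargs": {"deltas": [[[0,0,0],0],[[0,0,0],0],[[0,0,0],0],[[0,0,0],0],[[0,0,0],0]], "gripper": 0.7}}

```text
clock: 4.87
tool_pos: [0.554, 0.1501, 0.2498]
orientation: [180.0, 0.0, 18.6]
force: [0.7, -0.2, 0.5]
opening: 0.0285
gripper_force: 0.0
```

{"fn": "send_rows", "kwargs": {"deltas": [[[0,0,0],0],[[0,0,0],0],[[0,0,0],0],[[0,0,0],0],[[0,0,0],0]]}}

```text
clock: 5.28
tool_pos: [0.5545, 0.1504, 0.2498]
orientation: [-180.0, -0.0, 18.6]
force: [0.5, 0.9, 0.4]
opening: 0.0593
gripper_force: 0.0
```

Run:
```python
from go import *
q=np.load("q.npy");q[3]=0
shares([model(q,(-.1,0,.052),1)+[0,0,.052]],18.64)
p=ctrl.snapshot("wrist");cv2.imwrite("pics/w2.png",p["color"][...,::-1])
print(proj(p,[model(q,X,1) for X in[(-.12,-.007,.064),(-.12,.007,.064),(-.08,.007,.064),(-.08,-.007,.064),(-.1,0,.01)]]))
```

```text
t 5.28 tcp [0.5545 0.1504 0.2498] rpy [-180.     -0.     18.63] F [0.5 0.9 0.4] op 0.0593
row [0.002  0.0007 0.0697] turn -0.0001
[[333.78124418 301.53740969]
 [307.90928027 301.56423141]
 [307.30170367 229.49193516]
 [334.48748669 229.46832111]
 [320.36770999 240.61425654]]
```

View pics/w2.png

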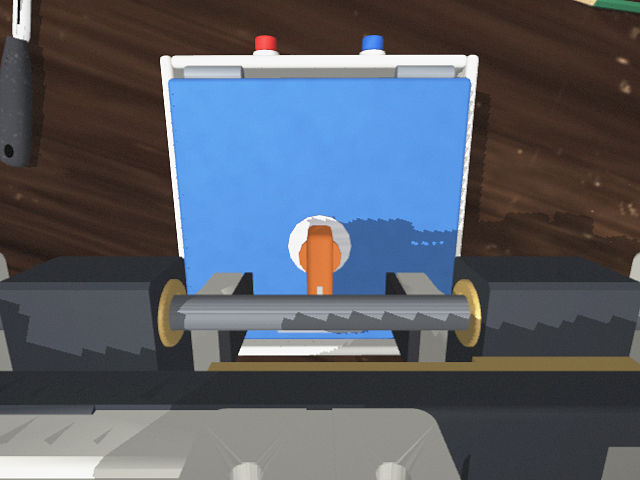

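The wing sits at columns 306–333 between the open fingers, within 1 mm of the model. I'll descend and pinch.

{"fn": "send_rows", "kwargs": {"deltas": [[[0.001,0,0.02],0],[[0.001,0,0.04],0],[[0.001,0,0.055],0],[[0.001,0,0.066],0],[[0.001,0,0.07],0]]}}

```text
clock: 5.75
tool_pos: [0.5548, 0.1504, 0.1923]
orientation: [180.0, 0.1, 18.6]
force: [-0.9, -0.7, -0.7]
opening: 0.0612
gripper_force: 0.0
```

{"fn": "send_rows", "kwargs": {"deltas": [[[0,0,0],0],[[0,0,0],0],[[0,0,0],0],[[0,0,0],0],[[0,0,0],0]], "gripper": 0}}

```text
clock: 6.17
tool_pos: [0.5555, 0.1508, 0.1944]
orientation: [-180.0, -0.1, 18.6]
force: [-0.3, 0.9, -0.5]
opening: 0.0335
gripper_force: 0.0
```

{"fn": "send_rows", "kwargs": {"deltas": [[[0,0,0],0],[[0,0,0],0],[[0,0,0],0],[[0,0,0],0],[[0,0,0],0]]}}

```text
clock: 6.58
tool_pos: [0.5554, 0.1505, 0.1939]
orientation: [180.0, -0.0, 18.6]
force: [1.1, -1.1, 1.2]
opening: 0.0138
gripper_force: 30.0
```

{"fn": "send_rows", "kwargs": {"deltas": [[[0,0,0],0],[[0,0,0],0],[[0,0,0],0],[[0,0,0],0],[[0,0,0],0]]}}

```text
clock: 7.0
tool_pos: [0.5554, 0.1505, 0.1939]
orientation: [180.0, -0.0, 18.6]
force: [0.1, -3.5, 3.2]
opening: 0.0141
gripper_force: 30.0
```

{"fn": "send_rows", "kwargs": {"deltas": [[[0,0,0.001],0],[[0,0,0.003],0],[[0,0,0.005],0],[[0,0,0.007],0],[[0,0,0.007],0]]}}

```text
clock: 7.42
tool_pos: [0.5554, 0.1506, 0.1879]
orientation: [180.0, 0.0, 18.6]
force: [0.4, -2.5, 4.3]
opening: 0.0136
gripper_force: 30.0
```

{"fn": "send_rows", "kwargs": {"deltas": [[[0,0,0.0005],0],[[0,0,0.001],0],[[0,0,0.0013],0],[[0,0,0.0013],0],[[0,0,0.0013],0]]}}

```text
clock: 7.83
tool_pos: [0.5553, 0.1506, 0.1872]
orientation: [180.0, -0.0, 18.6]
force: [0.8, -3.4, 4.2]
opening: 0.0138
gripper_force: 30.0
```

{"fn": "send_rows", "kwargs": {"deltas": [[[0,0,0.0005],0],[[0,0,0.001],0],[[0,0,0.0013],0],[[0,0,0.0013],0],[[0,0,0.0013],0]]}}

```text
clock: 8.25
tool_pos: [0.5554, 0.1506, 0.1861]
orientation: [180.0, -0.0, 18.6]
force: [0.5, -4.6, 4.9]
opening: 0.0138
gripper_force: 30.0
```

{"fn": "send_rows", "kwargs": {"deltas": [[[0,0,0.0005],0],[[0,0,0.001],0],[[0,0,0.0013],0],[[0,0,0.0013],0],[[0,0,0.0013],0]]}}

```text
clock: 8.67
tool_pos: [0.5553, 0.1506, 0.1851]
orientation: [180.0, -0.0, 18.6]
force: [1.6, -5.4, 4.9]
opening: 0.0137
gripper_force: 30.0
```

{"fn": "send_rows", "kwargs": {"deltas": [[[0,0.0005,0.0005],0],[[0,0.001,0.001],0],[[0,0.0012,0.0013],0],[[0,0.0012,0.0013],0],[[0,0.0012,0.0013],0]]}}

```text
clock: 9.08
tool_pos: [0.5554, 0.1502, 0.1839]
orientation: [-180.0, -0.0, 18.6]
force: [-1.1, 1.3, 4.1]
opening: 0.0139
gripper_force: 30.0
```

{"fn": "send_rows", "kwargs": {"deltas": [[[0,0,0.0005],0],[[0,0,0.001],0],[[0,0,0.0013],0],[[0,0,0.0013],0],[[0,0,0.0013],0]]}}

```text
clock: 9.5
tool_pos: [0.5555, 0.1502, 0.1829]
orientation: [-180.0, -0.0, 18.6]
force: [-3.3, 4.8, 5.3]
opening: 0.0138
gripper_force: 30.0
```

{"fn": "send_rows", "kwargs": {"deltas": [[[0,-0.0005,0.0005],0],[[0,-0.0005,0.001],0],[[0,-0.0005,0.0013],0],[[0,-0.0005,0.0013],0],[[0,-0.0005,0.0013],0]]}}

```text
clock: 9.92
tool_pos: [0.5555, 0.1502, 0.1819]
orientation: [-180.0, -0.0, 18.6]
force: [-2.9, 4.2, 5.4]
opening: 0.0136
gripper_force: 30.0
```

{"fn": "send_rows", "kwargs": {"deltas": [[[0,0,0.0005],0],[[0,0,0.001],0],[[0,0,0.0013],0],[[0,0,0.0013],0],[[0,0,0.0013],0]]}}

```text
clock: 10.33
tool_pos: [0.5555, 0.1502, 0.1809]
orientation: [-180.0, -0.0, 18.6]
force: [-2.3, 5.0, 4.8]
opening: 0.0141
gripper_force: 30.0
```

{"fn": "send_rows", "kwargs": {"deltas": [[[0,-0.0005,0.0005],0],[[0,-0.0005,0.001],0],[[0,-0.0005,0.0013],0],[[0,-0.0005,0.0013],0],[[0,-0.0005,0.0013],0]]}}

```text
clock: 10.75
tool_pos: [0.5555, 0.1503, 0.1799]
orientation: [180.0, -0.0, 18.6]
force: [-1.8, 2.7, 5.1]
opening: 0.0134
gripper_force: 30.0
```

{"fn": "send_rows", "kwargs": {"deltas": [[[0,0,0.0005],0],[[0,0,0.001],0],[[0,0,0.0013],0],[[0,0,0.0013],0],[[0,0,0.0013],0]]}}

```text
clock: 11.17
tool_pos: [0.5555, 0.1503, 0.1789]
orientation: [180.0, -0.0, 18.6]
force: [-1.7, 4.5, 6.1]
opening: 0.014
gripper_force: 30.0
```

{"fn": "send_rows", "kwargs": {"deltas": [[[0,-0.0003,0.0005],0],[[0,-0.0003,0.001],0],[[0,-0.0003,0.0013],0],[[0,-0.0003,0.0013],0],[[0,-0.0003,0.0013],0]]}}

```text
clock: 11.58
tool_pos: [0.5554, 0.1504, 0.1779]
orientation: [180.0, -0.0, 18.6]
force: [-1.9, 3.3, 4.7]
opening: 0.0139
gripper_force: 30.0
```

{"fn": "send_rows", "kwargs": {"deltas": [[[0,0,0.0005],0],[[0,0,0.001],0],[[0,0,0.0013],0],[[0,0,0.0013],0],[[0,0,0.0013],0]]}}

```text
clock: 12.0
tool_pos: [0.5555, 0.1504, 0.1778]
orientation: [180.0, -0.0, 18.7]
force: [-4.7, 2.1, 12.3]
opening: 0.014
gripper_force: 30.0
```

The stop is met at 16.1 mm of travel, at about 6 N over the spring. I'll ease off a touch and start turning.

{"fn": "send_rows", "kwargs": {"deltas": [[[0,0,-0.0004],0],[[0,0,-0.0004],0.02],[[0,0,-0.0004],0.05],[[0,0,-0.0004],0.08],[[0,0,-0.0004],0.08]]}}

```text
clock: 12.42
tool_pos: [0.5555, 0.1502, 0.1778]
orientation: [180.0, -0.0, 11.3]
force: [-2.7, 1.7, 10.9]
opening: 0.0139
gripper_force: 30.0
```

```bash
python3 -c "
from go import *
o=ctrl.get_obs();print(o['moment'],o['force'])"
```

```text
[ 0.48450293  1.25800071 -0.03731117] [-2.70809636  1.66519067 10.94859091]
```

{"fn": "send_rows", "kwargs": {"deltas": [[[0,0,-0.0002],0.04],[[0,0,-0.0002],0.08],[[0,0,-0.0002],0.12],[[0,0,-0.0002],0.16],[[0,0,-0.0002],0.2]]}}

```text
clock: 12.83
tool_pos: [0.5555, 0.1499, 0.1779]
orientation: [179.9, -0.0, -6.7]
force: [-2.4, -0.3, 8.9]
opening: 0.0139
gripper_force: 30.0
```

{"fn": "send_rows", "kwargs": {"deltas": [[[0,0,0],0.04],[[0,0,0],0.08],[[0,0,0],0.12],[[0,0,0],0.16],[[0,0,0],0.2]]}}

```text
clock: 13.25
tool_pos: [0.5554, 0.1496, 0.1779]
orientation: [179.9, -0.1, -24.7]
force: [-2.0, -1.7, 10.4]
opening: 0.0137
gripper_force: 30.0
```

{"fn": "send_rows", "kwargs": {"deltas": [[[0,0,0],0.04],[[0,0,0],0.08],[[0,0,0],0.12],[[0,0,0],0.16],[[0,0,0],0.2]]}}

```text
clock: 13.67
tool_pos: [0.5552, 0.1493, 0.1778]
orientation: [179.9, -0.1, -42.7]
force: [-2.9, -2.7, 11.0]
opening: 0.0136
gripper_force: 30.0
```

{"fn": "send_rows", "kwargs": {"deltas": [[[0,0,0],0.04],[[0,0,0],0.08],[[0,0,0],0.12],[[0,0,0],0.16],[[0,0,0],0.2]]}}

```text
clock: 14.08
tool_pos: [0.5549, 0.149, 0.1778]
orientation: [179.9, -0.1, -60.7]
force: [-3.8, -4.3, 11.8]
opening: 0.0137
gripper_force: 30.0
```

{"fn": "send_rows", "kwargs": {"deltas": [[[0,0,0],0.03],[[0,0,0],0.06],[[0,0,0],0.065],[[0,0,0],0.065],[[0,0,0],0.065]]}}

```text
clock: 14.5
tool_pos: [0.5548, 0.149, 0.1778]
orientation: [179.9, -0.1, -66.4]
force: [-3.7, -4.0, 12.7]
opening: 0.0137
gripper_force: 30.0
```

```bash
python3 -c "
from go import *
o=ctrl.get_obs();print(o['moment'],o['force'],o['orientation'])"
```

```text
[-1.23502925  1.51956545  0.01600369] [-3.65315777 -3.98897363 12.74269208] [ 1.79873679e+02 -1.19786454e-01 -6.64190481e+01]
```

{"fn": "send_rows", "kwargs": {"deltas": [[[0,0,-0.001],0],[[0,0,-0.002],0],[[0,0,-0.003],0],[[0,0,-0.004],0],[[0,0,-0.004],0]]}}

```text
clock: 14.92
tool_pos: [0.5548, 0.149, 0.1803]
orientation: [179.9, -0.1, -66.4]
force: [-1.3, -3.6, 5.0]
opening: 0.0137
gripper_force: 30.0
```

{"fn": "send_rows", "kwargs": {"deltas": [[[0,0,0],0],[[0,0,0],0],[[0,0,0],0],[[0,0,0],0],[[0,0,0],0]], "gripper": 0.7}}

```text
clock: 15.33
tool_pos: [0.5552, 0.1507, 0.1801]
orientation: [180.0, -0.0, -66.4]
force: [-0.3, -0.2, -0.3]
opening: 0.0415
gripper_force: 0.0
```

{"fn": "send_rows", "kwargs": {"deltas": [[[0,0,0],0],[[0,0,0],0],[[0,0,0],0],[[0,0,0],0],[[0,0,0],0]]}}

```text
clock: 15.75
tool_pos: [0.5553, 0.1507, 0.1804]
orientation: [180.0, 0.0, -66.4]
force: [0.5, 0.8, 0.4]
opening: 0.0612
gripper_force: 0.0
```

{"fn": "send_rows", "kwargs": {"deltas": [[[0,0,-0.02],0],[[0,0,-0.05],0],[[0,0,-0.09],0],[[0,0,-0.13],0],[[0,0,-0.13],0]]}}

```text
clock: 16.17
tool_pos: [0.5578, 0.1515, 0.2914]
orientation: [-179.4, -0.0, -66.4]
force: [0.8, -0.2, 0.1]
opening: 0.061
gripper_force: 0.0
```

Run:
```python
from go import *
q=np.load("q.npy");q[3]=0
p=ctrl.snapshot("wrist");cv2.imwrite("pics/w3.png",p["color"][...,::-1])
print(ctrl.get_obs()["force"],proj(p,[model(q,(-.1,0,.064),1),model(q,(-.1,0,.05),1)]))
```

```text
[ 0.81899772 -0.24022947 -0.93116516] [[323.07557545 247.85947909]
 [323.03090013 242.27311119]]
```

View pics/w3.png

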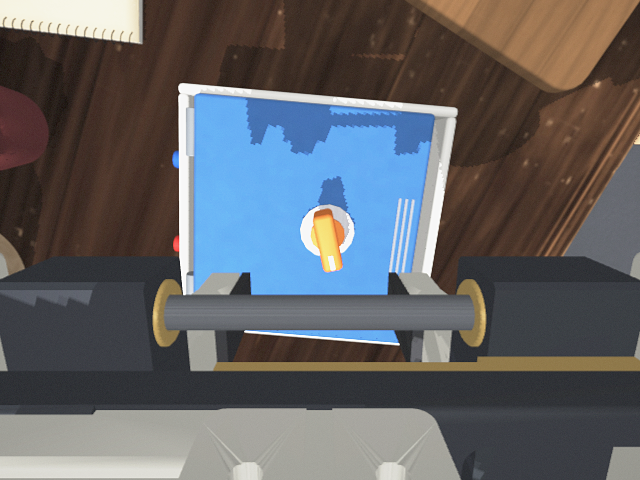

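The wing, at (327,240), stays turned about 75–80° with its marked end at (332,262). The cover lies shut and the gripper is clear, so the knob is locked. I'm handing in.

{"fn": "send_rows", "kwargs": {"deltas": [[[0,0,0],0],[[0,0,0],0],[[0,0,0],0],[[0,0,0],0],[[0,0,0],0]]}}

```text
clock: 16.63
tool_pos: [0.5551, 0.1506, 0.2836]
orientation: [179.9, -0.0, -66.4]
force: [0.8, 0.8, -0.2]
opening: 0.0615
gripper_force: 0.0
```

```bash
python3 -c "
from plant import ctrl
print(ctrl.close_job())"
```

```text
the job is handed in; nothing more can be done
None
```

The cover is shut, and the knob was pushed to its stop (16 mm in), turned about 85° clockwise and let go; the last picture shows it holding at about 75–80°, with the gripper clear, and the job was handed in at about 17 s with no verdict returned.

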